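# Open the sample jar on the shaker

### The arm

A 6-joint arm with a two-finger parallel gripper is mounted at the origin on a cart in front of the work surface, level with it; the furniture and walls round the work are solid. World frame = base frame: x ahead of the robot, y to its left, z up, the work surface at z = 0. Lengths are in m, angles in rad, forces in N, time in s.
With the tool pointing down it reaches from about 0.35 to 0.85 m from the base axis. Payload 8.1 kg.
Tool frame: the origin (TCP) lies midway between the tips of the shut fingers; the grasp point (between the pads) lies 19 mm behind it (robot.grip_point_offset is the distance from the TCP to the grasp point, in m); z points along the fingers, y is the line along which they close (so a half turn about z gives the same grasp; the last joint's range is limited). The gripper opens to 93 mm and grips with 3 to 60 N. Pads are 15 mm wide; open, the fingers measure 128 mm over their backs; the gripper's body (75 mm by 188 mm) begins 65 mm behind the grasp point.
Start: joints at [1.032, 0.13, 1.488, -0, 1.523, -0.085], TCP at [0.263, 0.539, 0.219] pointing down, gripper open.
Joint ranges: [-2.96, 2.96], [-0.89, 2.26], [0.02, 2.5], [-1.34, 4.48], [0, 2.73], [-2.66, 2.66]. Speed limits (rad/s): [2.39, 2.39, 2.79, 3.14, 3.14, 3.14].

### API

Orientations are given as a rotation vector (axis times angle).
In Python, from plant import robot, read_camera, job gives the robot as it stands.
- The arm moves only by the shell command python3 -m inch 'ROWS' [FORCE]. ROWS is JSON, one flat list of numbers, 5 for each row, row after row: the shift along the world's x, y, z in mm, then the turn about the world's z in degrees, then the opening in per cent of the stroke, from 0 (shut) to 100 (fully open). In form: [dx, dy, dz, yaw, hand, dx, dy, dz, yaw, hand, ...]. A call has 1 to 10 rows; each row is the pose to reach, as a shift and turn from the pose commanded when the call began; what a row does not reach only later rows make up. A row lasts 1/12 s, in which the tool goes at most 41.7 mm and 7.16 degrees, less where a joint would pass 70% of its speed; a pose out of reach is approached as far as the arm can. A call with a gripper value outside its range is refused whole. The fingers move at their own pace and stop on an object; FORCE is the grip in N (left out, the last holds). Time passes only in rows, so rows that repeat a pose let the fingers close. It gives the time, the measured TCP pose, the force, the opening and the grip force at its end, in the units of the state.
- robot.read_state(): the state, without advancing time (a new reading comes with each control period).
- read_camera(name): name is "scene" or "side" or "wrist"; returns a dict with "image" (400x640x3 uint8, blue, green, red), "K" (3x3 intrinsics, pixels), "extrinsics" (4x4, takes a point from world to camera coordinates); the wrist camera has in their place "mount" (4x4, takes a point from camera to tool coordinates, whose origin is the TCP and whose axes are the flange's). Camera axes: x right, y down, z forward; pixel columns grow to the right and rows downward; lengths in m; the calibration is good to about 2 mm. A picture is of the moment at which its call begins: read the wrist's pose just before it. There is no depth.
- job.close_job(): hands the job in; it is judged then, once.
The state is a dict: "t": time; "q": joint angles; "dq": joint speeds; "joint_torque": joint torques, N m; "tool_pos": TCP position; "orientation": TCP orientation; "force": force on the tool from outside, world axes, zero at the start; "wrist_torque": the same for the moment, N m; "opening": finger opening in m; "gripper_force": force on a finger pad.
Only numpy, scipy, OpenCV 4.12 (cv2) and the standard library are available. Lean on these libraries where they do the work, as an engineer would, in place of code of your own. Each camera call takes 0.05 s, during which the arm holds its last target. There are 200 camera calls.

### The job

Swing the shaker's clear guard open, setting it gently down on its rear stop and not letting it fall the last part. Then unscrew the cap of the square jar anticlockwise while the shaker's square pocket holds the jar: the jar must stay seated in its pocket. When the threads let go, lift the cap straight up and finish while still holding it level, just above the jar's mouth (lower edge about 1 cm over the rim, centred on it, touching nothing but the gripper), with the guard still open and the things standing round about left where they are.

Things in the scene. Friction and masses are not known exactly. Their poses are not given: they have to be found in the camera images.
- shaker: white bench shaker, fixed, 195 x 150 mm, its flat top (deck) 55 mm above the worktop. Origin on the worktop under the centre of the square pocket; x points to the rear, where the guard's hinge is; the front with the control panel is 65 mm toward -x. The pocket, 58 mm square, 35 mm deep (floor 20 mm above the worktop), braces the jar against turning.
- guard (a joint): hinge of the clear plastic guard (145 x 124 x 72 mm) over the jar; 0 = closed on the deck, 1.75 rad = swung up and back onto its rear stop. 250 g, almost no friction; balances near 1.1 rad: before that it falls shut, beyond it falls back onto the stop unless guided, and stays there. Open, it is wholly behind its hinge line.
- guard_hinge (a point): middle of the guard's hinge line, which runs along the shaker's y: 100 mm behind the jar's axis and 63 mm above the worktop.
- guard_grip (a point): centre of the guard's grip: an upright round grey tab, 26 mm in diameter, 12 mm thick along the shaker's y, held out 30 mm before the middle of the guard's front wall. Closed, it lies 175 mm before the hinge line and 20 mm above it (83 mm above the worktop). Pinched across its thickness it turns between the fingers, so the hand need not tilt with the guard.
- jar_mouth (a point): centre of the rim of the square clear glass jar (body 56 x 56 mm and 56 mm high, 93 mm to the rim, 350 g nominal), loose, sunk 35 mm into the shaker's pocket; z points up. Its neck, 34 mm in diameter, has three thread ridges.
- cap_center (a point): centre, half-way up, of the grey ribbed round screw cap, 50 mm in diameter, 26 mm high, open below; z up. Screwed tight, it lies 8 mm below the jar's rim (105 mm above the worktop), with the cap's lower edge 16 mm above the jar's square body and its x axis along the jar's. Raised 30 mm from there, the cap's lower edge is 9 mm over the rim.
- stamp_center (a point): bystander: small brown hand stamp 24 x 42 x 68 mm, its centre
- bottle_center (a point): bystander: amber reagent bottle, 48 mm in diameter, 99 mm high, its centre
- timer_center (a point): bystander: flat white timer 62 x 62 x 16 mm, its centre
- usb_center (a point): bystander: small memory stick 18 x 44 x 8 mm, its centre
- cup_center (a point): bystander: clear specimen cup standing upside down, 54 mm in diameter, 78 mm high, its centre
- cap: the same cap; origin at the centre of its lower edge, 13 mm below cap_center. Anticlockwise from above loosens it; a sprung liner pushes it up 3 mm during the turn. The threads let go after about 65 degrees; it lifts off freely at 70 to 95 degrees, best at 81 (1.42 rad). Turning it takes about 0.1 to 0.3 N m.
- jar: the same jar; origin at the centre of its underside, 93 mm below point jar_mouth

How it is judged:
By the outcome, as a careful person would: the job done as asked, in the order asked, and still so for the second after the job is handed in, while the arm keeps its last pose, push and grip.
It also fails if it takes over 58 s, if anything falls off the work surface, if the arm or the gripper's body presses on something with over 40 N, if the wrist force passes 120 N, or if a joint passes its speed limit or range.

## Working session

There is one attempt and no reset: what is moved stays moved. The work goes in short steps, Python scripts to look and compute and a shell command to move; the robot and the scene stay as the last step left them, time stands still between calls to the robot, and variables do not carry over. Pictures are saved under pics/ and viewed, at most 10 in all, crops included, and the job is handed in when it is done.

```bash
ls; mkdir -p pics
python3 - <<'E'
from plant import robot, read_camera, job
import cv2, numpy as np
s=robot.read_state(); print({k:np.round(v,3) for k,v in s.items()}, robot.grip_point_offset)
for n in("scene","side"):
    c=read_camera(n); cv2.imwrite(f"pics/{n}0.png",c["image"]); print(n,np.round(c["K"],1).tolist(),np.round(c["extrinsics"],4).tolist())
a=[cv2.imread(f"pics/{n}0.png") for n in("scene","side")]
E
```

```text
pics
{'t': np.float64(0.0), 'q': array([ 1.032,  0.131,  1.489, -0.   ,  1.523, -0.085]), 'dq': array([ 0.001, -0.001,  0.001, -0.002,  0.002,  0.   ]), 'joint_torque': array([-0.0000e+00, -5.5986e+01, -4.9175e+01,  7.7000e-02,  3.5000e-02,
       -0.0000e+00]), 'tool_pos': array([0.263, 0.539, 0.218]), 'orientation': array([-7.070e-01, -3.061e+00,  3.000e-03]), 'force': array([-0.162,  0.166,  0.458]), 'wrist_torque': array([-0.018,  0.014,  0.002]), 'gripper_force': np.float64(0.0), 'opening': np.float64(0.093)} 0.0188
scene [[501.4, 0.0, 321.9], [0.0, 501.4, 194.3], [0.0, 0.0, 1.0]] [[0.5033, -0.8641, -0.0005, -0.0532], [-0.6653, -0.3871, -0.6384, 0.44], [0.5515, 0.3216, -0.7697, 1.1545], [0.0, 0.0, 0.0, 1.0]]
side [[475.0, 0.0, 319.6], [0.0, 475.0, 192.7], [0.0, 0.0, 1.0]] [[0.8259, -0.5637, -0.0096, -0.2908], [-0.2963, -0.4196, -0.858, 0.315], [0.4796, 0.7115, -0.5136, 0.9215], [0.0, 0.0, 0.0, 1.0]]
```

View pics/scene0.png

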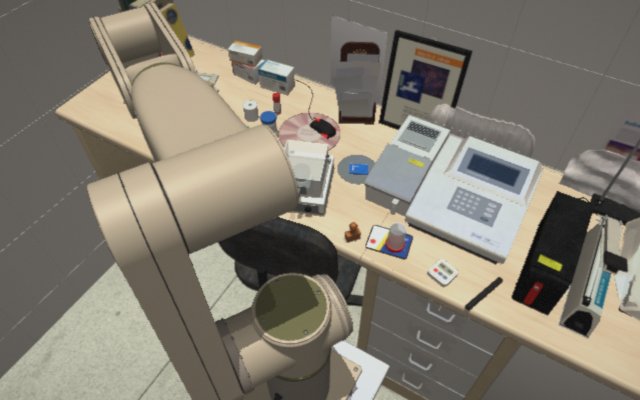

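View pics/side0.png

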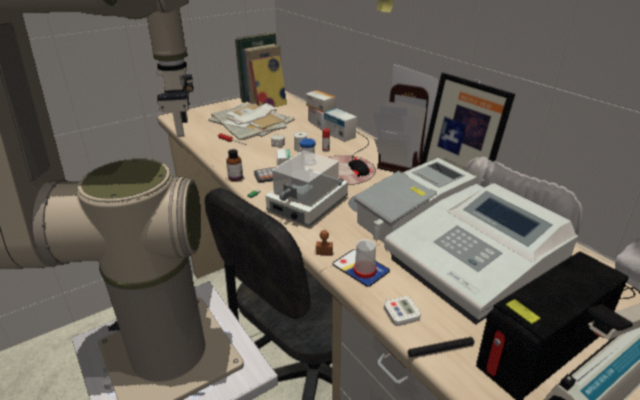

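The scene view shows the shaker half hidden by the arm (about 310,175). In the side view it is clear at about (305,185), with its grey grip near (285,190), the bottle at (234,165), the stamp at (324,243) and the cup at (366,258). I'll zoom in on the side view.

Run:
```python
import cv2, numpy as np
a=cv2.imread("pics/side0.png")[125:235,225:375]
cv2.imwrite("pics/crop1.png",cv2.resize(a,None,fx=5.333,fy=5.333,interpolation=cv2.INTER_CUBIC))
```

```text
(no output)
```

View pics/crop1.png

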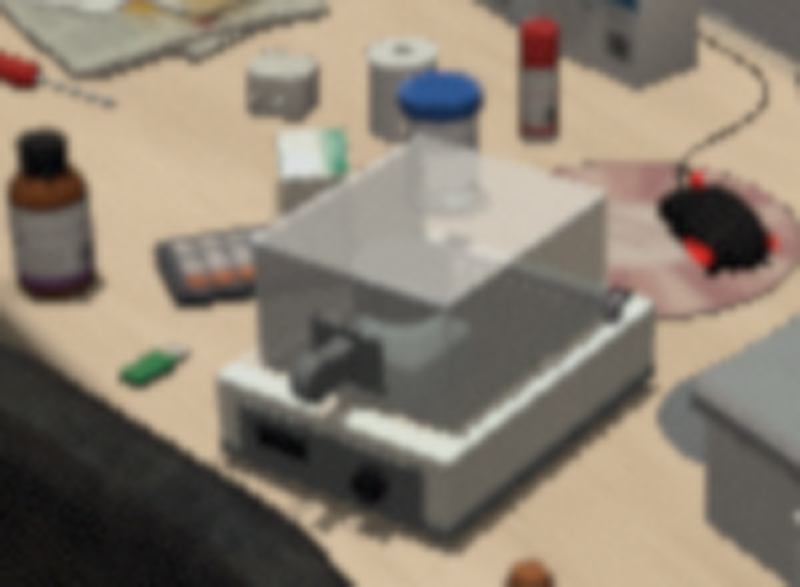

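Crop: deck corners at crop px front-left (220,375), front-right (448,462) and rear-right (655,295). The grip disc is near (315,375). Usb, bottle and a calculator lie on the far (left) side, and the guard is closed. Casting these to planes.

```bash
cat > h.py <<'E'
import numpy as np, cv2
from plant import robot, read_camera
from scipy.spatial.transform import Rotation as R
def cast(uv,z,K,E):
    d=E[:3,:3].T@np.linalg.solve(K,[uv[0],uv[1],1]); o=-E[:3,:3].T@E[:3,3]
    return o+d*(z-o[2])/d[2]
def wristE(c,s):
    T=np.eye(4); T[:3,:3]=R.from_rotvec(s["orientation"]).as_matrix(); T[:3,3]=s["tool_pos"]
    return np.linalg.inv(T@c["mount"])
def proj(P,K,E):
    p=E[:3,:3]@P+E[:3,3]; p=K@p; return p[:2]/p[2]
E
python3 - <<'E'
from h import *
c=read_camera("side"); K,E=c["K"],np.array(c["extrinsics"])
f=lambda u,v:(225+u/5.333,125+v/5.333)
for n,u,v,z in [("FL",220,375,.055),("FR",448,462,.055),("RR",655,295,.055),("grip",315,375,.083),("usb",150,367,.006),("bottle base",55,290,0),("gtopFL",255,240,.127),("gtopFR",447,305,.127),("gtopRR",605,195,.127),("gtopRL",420,135,.127)]:
    print(n,np.round(cast(f(u,v),z,K,E),3))
s=robot.read_state(); print(R.from_rotvec(s["orientation"]).as_matrix().round(3)); w=read_camera("wrist"); print(np.round(w["mount"],3),w["K"])
E
```

```text
FL [0.402 0.337 0.055]
FR [0.454 0.198 0.055]
RR [0.64  0.273 0.055]
grip [0.421 0.267 0.083]
usb [0.411 0.44  0.006]
bottle base [0.41  0.563 0.   ]
gtopFL [0.428 0.337 0.127]
gtopFR [0.472 0.223 0.127]
gtopRR [0.605 0.273 0.127]
gtopRL [0.564 0.392 0.127]
[[-0.899  0.438 -0.001]
 [ 0.438  0.899 -0.001]
 [ 0.    -0.001 -1.   ]]
[[-0.    -0.967 -0.255  0.07 ]
 [ 1.    -0.    -0.001 -0.001]
 [ 0.001 -0.255  0.967 -0.167]
 [ 0.     0.     0.     1.   ]] [[336.77332133   0.         328.04919686]
 [  0.         336.77332133 198.34061352]
 [  0.           0.           1.        ]]
```

Shaker: yaw about 21.5°, pocket about (0.489, 0.291), grip about (0.420, 0.265, 0.083). Next: move above the grip with the fingers across its thickness and look with the wrist camera.

```bash
python3 -m inch '[5,-10,10,3,90, 20,-36,30,9,70, 40,-70,35,15,60, 60,-105,35,22,50, 80,-140,35,29,50, 100,-175,35,35,50, 120,-210,35,40,50, 140,-245,35,45,50, 150,-264,35,47.5,50, 152,-274,35,47.5,50]' 15
python3 - <<'E'
from h import *
s=robot.read_state(); c=read_camera("wrist"); cv2.imwrite("pics/w1.png",c["image"])
E=wristE(c,s); np.savez("pics/w1.npz",E=E,K=c["K"])
for P in [(.4205,.265,.083),(.4885,.291,.118),(.5815,.328,.063)]: print(proj(np.array(P),c["K"],E).round(0))
E
```

```text
t: 1.03
tool_pos: [0.4165, 0.2623, 0.2535]
orientation: [-0.584, 3.086, -0.002]
force: [-0.4, 0.4, 0.2]
opening: 0.0466
gripper_force: 0.0
[330. 186.]
[330. 266.]
[330. 321.]
```

View pics/w1.png

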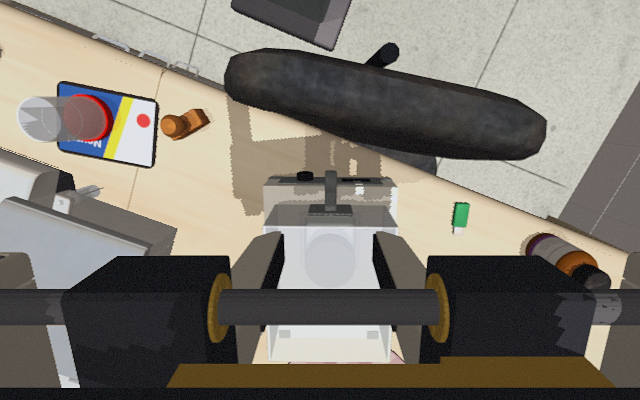

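The wrist view shows the tab as a grey bar at about (331, 170–205), with the deck front edge at (265,180)–(397,178) and the jar cap at about (331,258). I'll enlarge the tab region.

Run:
```python
from h import *
a=cv2.imread("pics/w1.png")[160:290,240:420]
cv2.imwrite("pics/c2.png",cv2.resize(a,None,fx=4.4,fy=4.4,interpolation=cv2.INTER_CUBIC))
```

```text
(no output)
```

View pics/c2.png

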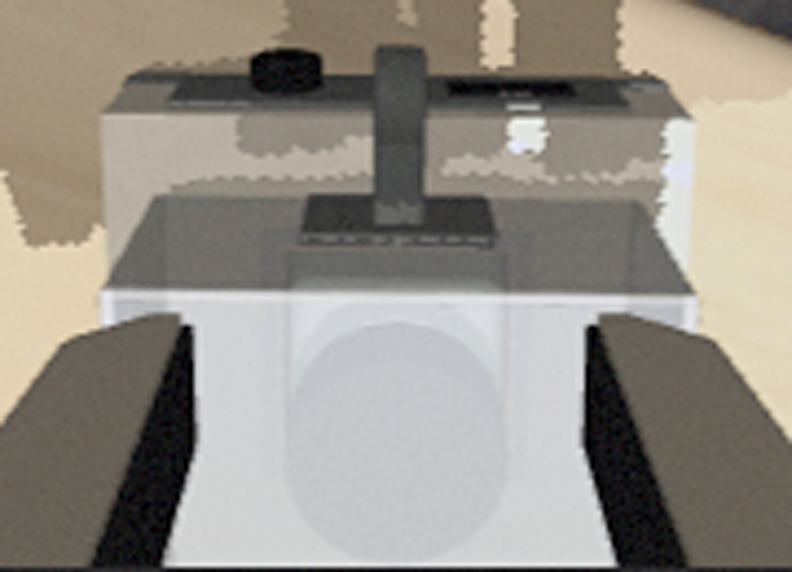

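Run:
```python
from h import *
d=np.load("pics/w1.npz"); K,E=d["K"],d["E"]
f=lambda u,v:(240+u/4.4,160+v/4.4)
C=lambda u,v,z:cast(f(u,v),z,K,E)
a,b=C(103,113,.055),C(692,118,.055); g1,g2=C(103,292,.127),C(697,296,.127)
cap=C(398,443,.118)
for n,p,q in(("deck",a,b),("guard",g1,g2)):
    v=p-q; print(n,p.round(4),q.round(4),np.linalg.norm(v).round(4),np.degrees(np.arctan2(-v[0],v[1])).round(2) if 1 else 0)
print("cap",cap.round(4))
v=(a-b)/np.linalg.norm(a-b); yaw=np.arctan2(-v[0],v[1]); x=np.array([np.cos(yaw),np.sin(yaw),0])
print("pocket from deck",((a+b)/2+.065*x).round(4),"from guard",((g1+g2)/2+.045*x).round(4), "tab dir check", (((g1+g2)/2)-.03*x).round(4))
for v0 in(47,): print("tip tangent at z .090", C(400,v0,.09).round(4))
o=-E[:3,:3].T@E[:3,3];print(o.round(3))
```

```text
deck [0.4531 0.1983 0.055 ] [0.4    0.3372 0.055 ] 0.1487 -159.05
guard [0.4694 0.218  0.127 ] [0.4247 0.334  0.127 ] 0.1243 -158.95
cap [0.4826 0.2897 0.118 ]
pocket from deck [0.3659 0.2445 0.055 ] from guard [0.405 0.26  0.127] tab dir check [0.4751 0.2868 0.127 ]
tip tangent at z .090 [0.4044 0.2594 0.09  ]
[0.351 0.236 0.42 ]
```

```bash
python3 -m inch '[1,1,-20,-0.5,45, 1,1,-50,-0.5,40, 1,1,-80,-0.5,40, 1,1,-110,-0.5,40, 1,1,-140,-0.5,40, 1,1,-165,-0.5,40, 1,1,-180,-0.5,40, 1,1,-188,-0.5,40, 1,1,-189,-0.5,40, 1,1,-189,-0.5,40]' 15
python3 - <<'E'
from h import *
s=robot.read_state(); c=read_camera("wrist"); cv2.imwrite("pics/w2.png",c["image"][100:400,100:560])
E=wristE(c,s); print(s["tool_pos"].round(4),proj(np.array((.4175,.2644,.083)),c["K"],E).round(0))
E
```

```text
t: 1.92
tool_pos: [0.4157, 0.267, 0.0649]
orientation: [0.573, -3.089, -0.0]
force: [-0.9, 0.0, 0.0]
opening: 0.0372
gripper_force: 0.0
[0.4157 0.267  0.0649] [323. 264.]
```

View pics/w2.png

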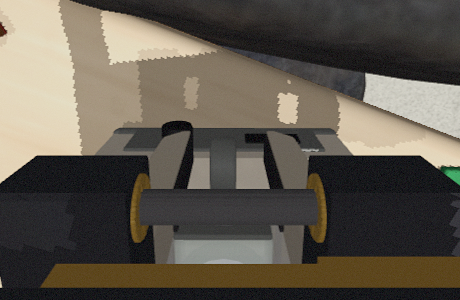

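The tab (crop x about 224) sits 2–3 mm left of the middle of the fingers. I'll correct that and close.

```bash
python3 -m inch '[1.5,-2.5,0,0,40, 1.5,-2.5,0,0,30, 1.5,-2.5,0,0,15, 1.5,-2.5,0,0,5, 1.5,-2.5,0,0,5, 1.5,-2.5,0,0,5, 1.5,-2.5,0,0,5]' 12
python3 - <<'E'
import numpy as np
x=np.array([np.cos(np.radians(21)),np.sin(np.radians(21))]);r=np.hypot(.175,.02);a0=np.pi-np.arctan2(.02,.175)
for i,th in enumerate(np.arange(0,1.7501,.05)):
    h=r*(np.cos(a0-th)-np.cos(a0)); z=r*(np.sin(a0-th)-np.sin(a0)); print(f"{th:.2f}",np.round(np.r_[h*x,z]*1000,1))
E
```

```text
t: 2.55
tool_pos: [0.4174, 0.2649, 0.065]
orientation: [-0.572, 3.089, 0.003]
force: [-3.0, 5.4, 1.9]
opening: 0.0117
gripper_force: 12.0
0.00 [0. 0. 0.]
0.05 [1.1 0.4 8.7]
0.10 [ 2.7  1.  17.4]
0.15 [ 4.6  1.8 25.9]
0.20 [ 7.   2.7 34.4]
0.25 [ 9.7  3.7 42.7]
0.30 [12.8  4.9 50.8]
0.35 [16.3  6.3 58.8]
0.40 [20.2  7.7 66.6]
0.45 [24.4  9.4 74.1]
0.50 [29.  11.1 81.5]
0.55 [33.9 13.  88.5]
0.60 [39.1 15.  95.3]
0.65 [ 44.6  17.1 101.8]
0.70 [ 50.4  19.4 108. ]
0.75 [ 56.6  21.7 113.9]
0.80 [ 62.9  24.2 119.5]
0.85 [ 69.6  26.7 124.7]
0.90 [ 76.4  29.3 129.5]
0.95 [ 83.5  32.1 134. ]
1.00 [ 90.8  34.9 138.1]
1.05 [ 98.3  37.7 141.8]
1.10 [105.9  40.7 145. ]
1.15 [113.7  43.6 147.9]
1.20 [121.6  46.7 150.4]
1.25 [129.6  49.7 152.4]
1.30 [137.7  52.8 154. ]
1.35 [145.8  56.  155.1]
1.40 [154.   59.1 155.9]
1.45 [162.2  62.3 156.1]
1.50 [170.4  65.4 156. ]
1.55 [178.6  68.6 155.4]
1.60 [186.8  71.7 154.3]
1.65 [194.9  74.8 152.9]
1.70 [202.9  77.9 151. ]
1.75 [210.9  80.9 148.6]
```

Gripped (11.7 mm, 12 N). Now the arc.

```bash
python3 -m inch '[0,0.4,3,0,5, 1,0.8,9,0,5, 2.5,1.4,17,0,5, 4.6,2.2,26,0,5, 7,3.1,34.4,0,5, 9.7,4.1,42.7,0,5, 12.8,5.3,50.8,0,5, 16.3,6.7,58.8,0,5, 20.2,8.1,66.6,0,5, 20.2,8.1,66.6,0,5]'
```

```text
t: 3.38
tool_pos: [0.4383, 0.2729, 0.1334]
orientation: [-0.573, 3.088, 0.002]
force: [-4.8, 4.5, -0.0]
opening: 0.0122
gripper_force: 12.0
```

```bash
python3 -m inch '[4.2,1.7,7.5,0,5, 8.8,3.4,14.9,0,5, 13.7,5.3,21.9,0,5, 18.9,7.3,28.7,0,5, 24.4,9.4,35.2,0,5, 30.2,11.7,41.4,0,5, 36.4,14,47.3,0,5, 42.7,16.5,52.9,0,5, 49.4,19,58.1,0,5, 56.2,21.6,62.9,0,5]'
```

```text
t: 4.22
tool_pos: [0.494, 0.2941, 0.1947]
orientation: [0.573, -3.088, -0.001]
force: [-1.8, 4.4, -1.8]
opening: 0.0117
gripper_force: 12.0
```

```bash
python3 -m inch '[7.1,2.8,4.5,0,5, 14.4,5.6,8.6,0,5, 21.9,8.4,12.3,0,5, 29.5,11.4,15.5,0,5, 37.3,14.3,18.4,0,5, 45.2,17.4,20.9,0,5, 53.2,20.4,22.9,0,5, 61.3,23.5,24.5,0,5, 69.4,26.7,25.6,0,5, 69.4,26.7,25.6,0,5]'
python3 - <<'E'
from h import *
c=read_camera("side"); cv2.imwrite("pics/s2.png",cv2.resize(c["image"][60:240,180:420],None,fx=3,fy=3,interpolation=cv2.INTER_CUBIC))
E
```

```text
t: 5.05
tool_pos: [0.5644, 0.3209, 0.2202]
orientation: [-0.572, 3.088, 0.001]
force: [-0.7, 5.2, 1.3]
opening: 0.0118
gripper_force: 12.0
```

View pics/s2.png

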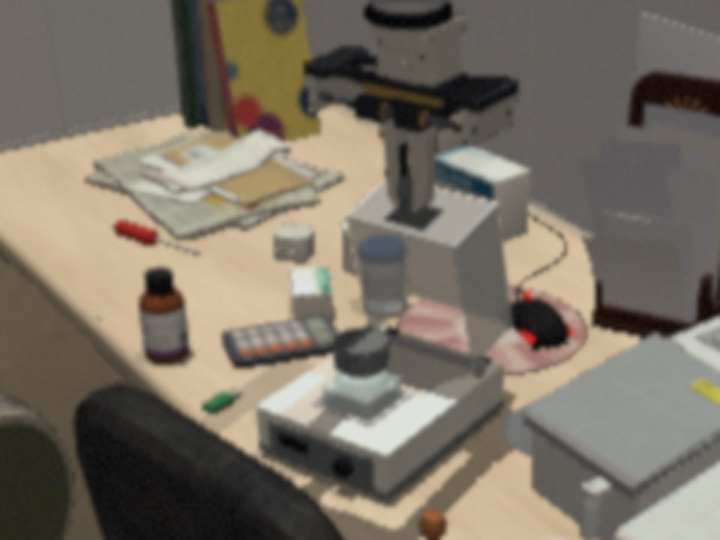

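The guard follows the hand, at about 1.35 rad. Cap and jar are now bare, at about (362,350) in the picture. I'll set the guard down slowly.

```bash
python3 -m inch '[5,1.9,0.5,0,5, 10,3.8,0.8,0,5, 15,5.8,1,0,5, 20,7.7,1,0,5, 24.6,9.4,0.9,0,5, 28.8,11,0.6,0,5, 32.8,12.6,0.3,0,5, 36.9,14.1,-0.2,0,5, 41,15.7,-0.8,0,5, 45,17.2,-1.5,0,5]'
```

```text
t: 5.93
tool_pos: [0.6088, 0.3377, 0.2182]
orientation: [-0.573, 3.089, 0.0]
force: [-2.3, 4.5, 0.8]
opening: 0.0119
gripper_force: 12.0
```

```bash
python3 -m inch '[2.5,0.9,-0.5,0,5, 5,1.8,-1,0,5, 7.5,2.8,-1.6,0,5, 10,3.8,-2.2,0,5, 12,4.6,-2.8,0,5, 14,5.4,-3.4,0,5, 16,6.2,-4,0,5, 18,6.9,-4.5,0,5, 18,6.9,-4.5,0,5, 18,6.9,-4.5,0,5]'
```

```text
t: 6.77
tool_pos: [0.6266, 0.3445, 0.2137]
orientation: [-0.573, 3.089, 0.0]
force: [-1.7, 5.2, 0.3]
opening: 0.0119
gripper_force: 12.0
```

Not yet at the stop (about 1.735 rad); I'll inch on until the force rises.

```bash
python3 -m inch '[1,0.4,-0.3,0,5, 2,0.8,-0.6,0,5, 3,1.2,-0.9,0,5, 3,1.2,-0.9,0,5, 3,1.2,-0.9,0,5]'
```

```text
t: 7.18
tool_pos: [0.6295, 0.3456, 0.2127]
orientation: [-0.573, 3.089, 0.0]
force: [-1.1, 4.3, -0.2]
opening: 0.0121
gripper_force: 12.0
```

```bash
python3 -m inch '[1,0.4,-0.3,0,5, 2,0.8,-0.6,0,5, 3,1.2,-0.9,0,5, 3,1.2,-0.9,0,5, 3,1.2,-0.9,0,5]'
```

```text
t: 7.6
tool_pos: [0.6312, 0.3463, 0.2122]
orientation: [0.572, -3.086, 0.001]
force: [-10.2, 1.8, 5.4]
opening: 0.0117
gripper_force: 12.0
```

On the stop (10 N). I'll relax, release, rise, and move to view the cap.

```bash
python3 -m inch '[-1,-0.4,0.3,0,5, -1,-0.4,0.3,0,15, -1,-0.4,0.3,0,30, -1,-0.4,0.3,0,45, -1,-0.4,0.3,0,45, -1,-0.4,10,0,50, -1,-0.4,25,0,60, -1,-0.4,45,0,70, -1,-0.4,60,0,80, -1,-0.4,65,0,90]'
python3 - <<'E'
from h import *
s=robot.read_state(); c=read_camera("wrist"); cv2.imwrite("pics/w3.png",c["image"]); E=wristE(c,s); np.savez("pics/w3.npz",E=E,K=c["K"])
print(s["tool_pos"],s["q"].round(2), proj(np.array((.488,.2915,.118)),c["K"],E).round(0))
c=read_camera("side"); cv2.imwrite("pics/s3.png",c["image"])
E
```

```text
t: 8.43
tool_pos: [0.6325, 0.3466, 0.2814]
orientation: [-0.571, 3.084, 0.002]
force: [-0.3, -0.3, 1.1]
opening: 0.063
gripper_force: 0.0
[0.63250997 0.34656363 0.28142916] [ 0.43  0.45  0.99 -0.    1.69 -1.51] [329.  10.]
```

View pics/w3.png

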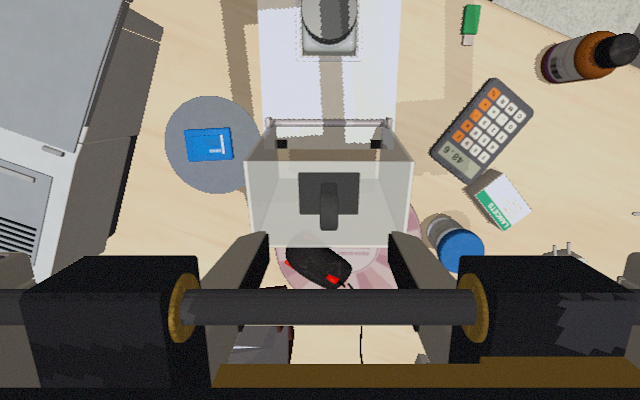

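The guard rests open on its stop, and the cap shows at about (329,15). Moving over the cap with yaw −40°, to leave room for the +81° turn.

```bash
python3 -m inch '[-6,-2,0,-2,90, -25,-9,0,-8,90, -50,-19,0,-15,85, -75,-29,0,-22,85, -100,-38,-5,-29,85, -125,-48,-15,-35,85, -140,-54,-25,-40,85, -144,-55,-32,-40,85, -144,-55,-32,-40,85, -144,-55,-32,-40,85]'
python3 - <<'E'
from h import *
s=robot.read_state(); c=read_camera("wrist"); cv2.imwrite("pics/w4.png",c["image"]); E=wristE(c,s); np.savez("pics/w4.npz",E=E,K=c["K"])
print(s["tool_pos"],s["q"].round(2), proj(np.array((.488,.2915,.118)),c["K"],E).round(0))
E
```

```text
t: 9.37
tool_pos: [0.4873, 0.2912, 0.2441]
orientation: [-0.514, -3.098, 0.001]
force: [0.5, 0.3, -0.1]
opening: 0.0788
gripper_force: 0.0
[0.48730671 0.29117297 0.24408666] [ 0.45  0.03  1.54 -0.    1.57 -0.79] [330. 192.]
```

View pics/w4.png

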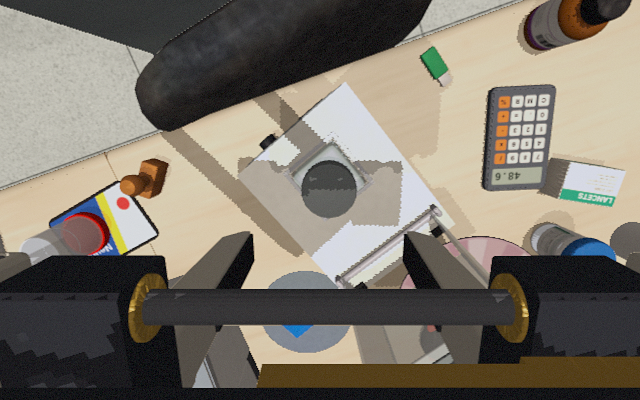

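The cap disc (dark grey) is at about (330,188), radius about 29 px, well centred between the fingers. I'll measure it with a mask.

Run:
```python
from h import *
d=np.load("pics/w4.npz"); K,E=d["K"],d["E"]
g=cv2.cvtColor(cv2.imread("pics/w4.png"),cv2.COLOR_BGR2GRAY); roi=g[140:235,285:375]
m=(cv2.GaussianBlur(roi,(3,3),0)<100).astype(np.uint8)
cs,_=cv2.findContours(m,0,2); k=max(cs,key=cv2.contourArea)
(u,v),ax,an=cv2.fitEllipse(k); u+=285; v+=140
print(u,v,ax,[roi[y,x] for y,x in((48,45),(30,45),(65,45))])
print(cast((u,v),.118,K,E).round(4), cast((u,v),.112,K,E).round(4))
print(cv2.boundingRect(k))
```

```text
328.5249252319336 188.16482543945312 (53.21571350097656, 55.426387786865234) [np.uint8(69), np.uint8(74), np.uint8(96)]
[0.4846 0.2914 0.118 ] [0.4859 0.2909 0.112 ]
(17, 20, 54, 57)
```

```bash
python3 -m inch '[-1,0,-10,0,85, -1,0,-35,0,85, -1,0,-65,0,85, -1,0,-90,0,85, -1,0,-112,0,85, -1,0,-130,0,85, -1,0,-143,0,85, -1,0,-151,0,85, -1,0,-155,0,85, -1,0,-155,0,85]'
python3 - <<'E'
from h import *
s=robot.read_state(); c=read_camera("wrist"); cv2.imwrite("pics/w5.png",c["image"][60:360,100:560]); E=wristE(c,s); K=c["K"]; np.savez("pics/w5.npz",E=E,K=K)
print(s["tool_pos"].round(4), [proj(np.array((s["tool_pos"][0],s["tool_pos"][1],z)),K,E).round(0) for z in(.118,.108)])
t=np.arange(0,6.3,.1)
E
```

```text
t: 10.25
tool_pos: [0.4863, 0.2913, 0.0894]
orientation: [-0.518, -3.098, 0.001]
force: [0.9, -0.1, -0.2]
opening: 0.0788
gripper_force: 0.0
[0.4863 0.2913 0.0894] [array([330., 271.]), array([330., 261.])]
```

View pics/w5.png

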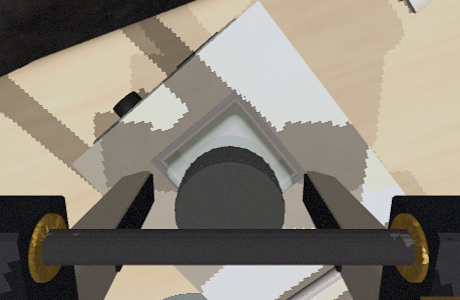

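The cap is centred between the fingers (crop: disc 175–284, fingers 152/304). Closing.

```bash
python3 -m inch '[0,0,0,0,75, 0,0,0,0,65, 0,0,0,0,55, 0,0,0,0,48, 0,0,0,0,45, 0,0,0,0,45, 0,0,0,0,45, 0,0,0,0,45]' 35; python3 -c "
from h import *
s=robot.read_state();print(s['wrist_torque'].round(3),s['tool_pos'].round(4))"
```

```text
t: 10.97
tool_pos: [0.4866, 0.2917, 0.0904]
orientation: [0.518, 3.098, 0.001]
force: [0.1, 2.3, 2.2]
opening: 0.0493
gripper_force: 35.0
[ 0.368 -0.127  0.031] [0.4866 0.2917 0.0904]
```

```bash
python3 -m inch '[0,0,0.1,2,45, 0,0,0.3,5,45, 0,0,0.4,9,45, 0,0,0.5,13,45, 0,0,0.7,17,45, 0,0,0.8,21,45, 0,0,1,25,45, 0,0,1.1,29,45, 0,0,1.3,33,45, 0,0,1.4,37,45]'; python3 -c "
from h import *
s=robot.read_state();print(s['wrist_torque'].round(3),s['q'].round(2))"
```

```text
t: 11.8
tool_pos: [0.4864, 0.2911, 0.0916]
orientation: [-0.497, 3.102, -0.001]
force: [-0.3, -1.1, 2.5]
opening: 0.0498
gripper_force: 35.0
[ 0.017  0.041 -0.005] [ 0.45  0.14  1.72 -0.    1.29 -1.44]
```

```bash
python3 -m inch '[0,0,0.2,5,45, 0,0,0.4,10,45, 0,0,0.5,15,45, 0,0,0.7,20,45]'; python3 -c "
from h import *
s=robot.read_state();print(s['wrist_torque'].round(3),s['joint_torque'].round(2))"; python3 -m inch '[0,0,0.2,5,45, 0,0,0.3,10,45, 0,0,0.5,15,45, 0,0,0.7,20,45, 0,0,0.8,24,45, 0,0,0.9,25.5,45, 0,0,0.9,25.5,45, 0,0,0.9,25.5,45, 0,0,0.9,25.5,45]'; python3 -c "
from h import *
s=robot.read_state();print(s['wrist_torque'].round(3),s['q'].round(2))"
```

```text
t: 12.13
tool_pos: [0.4866, 0.2912, 0.0925]
orientation: [-1.029, 2.968, -0.0]
force: [-0.1, -0.5, 3.0]
opening: 0.0495
gripper_force: 35.0
[ 0.048  0.009 -0.021] [ 7.000e-02 -5.119e+01 -4.425e+01 -1.000e-02  6.000e-02  2.180e+00]
t: 12.88
tool_pos: [0.4865, 0.2912, 0.0931]
orientation: [-1.651, 2.672, -0.0]
force: [1.0, -0.7, 1.8]
opening: 0.0496
gripper_force: 35.0
[ 0.031 -0.038  0.024] [ 0.45  0.14  1.72 -0.    1.29 -2.23]
```

```bash
cat > ck.py <<'E'
from h import *; import sys
f=[]
for i in range(3): s=robot.read_state(); f.append(np.r_[s["force"],s["wrist_torque"]]); c=read_camera("side")
print(np.mean(f,0).round(2),s["tool_pos"].round(4)); cv2.imwrite(f"pics/{sys.argv[1]}.png",c["image"])
E
python3 ck.py k0; python3 -m inch '[0,0,1,0,45, 0,0,2,0,45, 0,0,3,0,45, 0,0,3,0,45, 0,0,3,0,45]'; python3 ck.py k1
```

```text
[ 0.11 -0.86  2.    0.01 -0.02  0.01] [0.4864 0.2912 0.093 ]
t: 13.45
tool_pos: [0.4861, 0.2912, 0.0957]
orientation: [1.653, -2.671, -0.0]
force: [-0.1, -0.1, -0.2]
opening: 0.0493
gripper_force: 35.0
[ 0.09 -0.22 -0.5   0.11  0.05 -0.01] [0.4861 0.2912 0.0957]
```

```bash
python3 -m inch '[0,0,3,0,45, 0,0,6,0,45, 0,0,10,0,45, 0,0,14,0,45, 0,0,18,0,45, 0,0,21.5,0,45, 0,0,24,0,45, 0,0,25.5,0,45, 0,0,25.5,0,45, 0,0,25.5,0,45]'; python3 ck.py k2
python3 - <<'E'
from h import *
K=0
c=read_camera("side"); K,E=c["K"],np.array(c["extrinsics"])
a,b,im=[cv2.imread(f"pics/{n}.png") for n in("s3","k0","k2")]
for n,P in(("rim",(.4865,.2915,.113)),("cap low",(.4865,.2915,.123)),("cap top",(.4865,.2915,.149)),("shoulder",(.4865,.2915,.076))): print(n,proj(np.array(P),K,E).round(1))
u=int(proj(np.array((.4865,.2915,.113)),K,E)[0])
for n,i in(("before",a),("turned",b),("lifted",im)):
    g=cv2.cvtColor(i,cv2.COLOR_BGR2GRAY); print(n,[int(x) for x in g[150:200,u]])
    print("  diff vs before, jar/deck rows 186-215:",np.abs(i[186:215,u-30:u+40].astype(int)-a[186:215,u-30:u+40]).max(2).mean(1).round(0).astype(int).tolist())
E
```

```text
t: 14.43
tool_pos: [0.4863, 0.2913, 0.1215]
orientation: [-1.653, 2.671, -0.0]
force: [-0.2, 0.1, -0.4]
opening: 0.0495
gripper_force: 35.0
[-0.34  0.3  -0.3   0.09  0.06 -0.02] [0.4861 0.2912 0.1211]
rim [299.8 175.1]
cap low [299.6 171.9]
cap top [299.3 163.4]
shoulder [300.2 186.7]
before [112, 125, 162, 179, 184, 186, 187, 185, 179, 166, 158, 155, 155, 159, 167, 179, 185, 184, 172, 121, 70, 58, 62, 63, 66, 78, 89, 79, 61, 52, 52, 51, 52, 51, 64, 105, 159, 183, 177, 167, 165, 162, 152, 133, 111, 100, 98, 96, 97, 102]
  diff vs before, jar/deck rows 186-215: [0, 0, 0, 0, 0, 0, 0, 0, 0, 0, 0, 0, 0, 0, 0, 0, 0, 0, 0, 0, 0, 0, 0, 0, 0, 0, 0, 0, 0]
turned [113, 105, 84, 59, 76, 133, 173, 184, 182, 168, 159, 158, 158, 161, 170, 183, 187, 176, 130, 74, 51, 46, 46, 47, 48, 49, 50, 53, 52, 54, 54, 56, 57, 60, 85, 132, 169, 189, 180, 172, 167, 164, 154, 134, 112, 100, 98, 99, 99, 106]
  diff vs before, jar/deck rows 186-215: [27, 37, 43, 49, 57, 62, 61, 58, 56, 56, 59, 59, 54, 46, 38, 30, 30, 29, 28, 30, 30, 30, 27, 24, 20, 16, 14, 13, 13]
lifted [115, 126, 164, 182, 187, 190, 189, 187, 171, 124, 70, 49, 47, 46, 44, 47, 48, 53, 53, 55, 52, 52, 53, 53, 60, 110, 177, 200, 182, 158, 152, 155, 157, 152, 143, 148, 171, 187, 179, 170, 169, 165, 154, 134, 111, 101, 98, 97, 98, 105]
  diff vs before, jar/deck rows 186-215: [24, 35, 41, 47, 56, 60, 59, 56, 54, 53, 54, 56, 53, 46, 36, 29, 29, 28, 28, 30, 31, 30, 27, 24, 19, 16, 14, 13, 13]
```

Run:
```python
from h import *
a,b=[cv2.imread(f"pics/{n}.png").astype(int) for n in("s3","k2")]
d=np.abs(a-b).max(2)>40
for n,(x0,x1,y0,y1) in dict(guard=(325,352,125,185),bottle=(222,248,145,185),stamp=(312,338,228,260),cup=(340,390,235,285),timer=(380,420,290,325),usb=(244,264,185,200)).items(): print(n,d[y0:y1,x0:x1].mean().round(3))
```

```text
guard 0.093
bottle 0.0
stamp 0.089
cup 0.0
timer 0.0
usb 0.0
```

Run:
```python
from h import *
for n in("side0","s3","k2"):
    a=cv2.imread(f"pics/{n}.png"); h=cv2.cvtColor(a,cv2.COLOR_BGR2HSV)[225:262,308:342]
    ys,xs=np.where((h[...,0]<14)&(h[...,1]>130)); print(n,len(xs),xs.mean().round(2),ys.mean().round(2))
    print([int(v) for v in cv2.cvtColor(a,cv2.COLOR_BGR2GRAY)[165,325:355]])
a,b=[cv2.imread(f"pics/{n}.png").astype(int) for n in("s3","k2")]
d=np.abs(a-b).max(2)>40
for r in range(125,185,4): print("".join(".#"[int(v)] for v in d[r,290:356]))
```

```text
side0 234 16.08 20.12
[200, 201, 202, 201, 200, 199, 186, 168, 142, 125, 116, 114, 116, 134, 158, 168, 170, 174, 176, 178, 178, 180, 165, 112, 52, 17, 15, 13, 20, 23]
s3 245 16.04 19.58
[133, 133, 133, 133, 135, 134, 134, 135, 134, 134, 136, 135, 135, 133, 127, 113, 106, 106, 105, 105, 107, 105, 99, 95, 93, 97, 94, 59, 27, 25]
k2 239 16.05 19.9
[136, 137, 136, 137, 137, 136, 137, 137, 138, 137, 138, 137, 138, 135, 128, 115, 106, 107, 107, 107, 107, 105, 100, 97, 95, 98, 95, 60, 29, 26]
.#################...#############................................
##################.......####..#############......................
##############################################....................
##############################......######.#......................
..................#######################.........................
#####...............###########.........##........................
..................................................................
..................................................................
..................................................................
.###################..............................................
.##################...............................................
.##################...............................................
.............####.................................................
..##################.....####.#.........##........................
.#############################....................................
```

The guard and the bystanders have not moved. The cap is level, free and about 1 cm above the rim, so I'll hand in.

```bash
python3 -c "
from plant import job
print(job.close_job())"
```

```text
the job is handed in; nothing more can be done
None
```

I handed in the job at about 15 s: the guard is open on its rear stop, set down under control, and the cap is unscrewed about 82° and held level about 1 cm above the rim. The force readings and side-camera checks show the jar still seated and the things round about not moved; I don't have the verdict.

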